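Lock the flask shaker for storage with its transit pin

ROBOT

A 6-joint arm with a two-finger parallel gripper is mounted at the origin on the work surface. World frame = base frame: x ahead of the robot, y to its left, z up, the work surface at z = 0. Lengths are in m, angles in rad, forces in N, time in s.
With the tool pointing down it reaches from about 0.25 to 0.725 m from the base axis. Payload 4 kg.
Tool frame: the origin (TCP) lies at the very end of the fingers, on their centre line; the grasp point (between the pads) lies behind it (ctrl.pinch_z is the z of the grasp point in the tool frame, in m); z points along the fingers, y is the line along which they close (so a half turn about z gives the same grasp; the last joint's range is limited). The gripper opens to 85 mm and grips with 20 to 120 N. Pads are 22 mm wide; open, the fingers measure 114 mm over their backs; the gripper's body (76 mm by 85 mm) begins 54 mm behind the grasp point. The pads swing forward as they close: fully open they stand 13 mm farther back than shut.
Start: joints at [1.171, 0.241, 0.005, 1.335, 0, 1.571], TCP at [0.195, 0.461, 0.231] pointing down, gripper open.
Joint ranges: [-2.72, 2.72], [-1.05, 1.87], [-1.09, 1.28], [-1.99, 2.15], [-1.42, 1.44], [-3.14, 3.14]. Speed limits (rad/s): [2.79, 2.79, 3.14, 3.14, 3.14, 3.14].

INTERFACE

Orientations are given as a 3x3 rotation matrix whose columns are the frame's x, y, z axes.
In Python, from plant import state, vision, ctrl gives the robot as it stands.
- The arm moves only by the tool carry_out, never from a script. Its argument "series" is one flat list of numbers, 4 for each row, row after row: the shift along the tool's x, y, z in mm, then the turn about the tool's z in degrees. A call has 1 to 5 rows; each row shifts and turns the commanded pose from where the row before left it, along the tool's axes as they then stand; what a row does not reach is not made up. A row lasts 1/12 s, in which the tool goes at most 41.7 mm and 7.16 degrees, less where a joint would pass 70% of its speed; a pose out of reach is approached as far as the arm can. A call is refused whole if a number of a shift passes 41.7 or a number of a turn 7.16, either way. A call with a gripper value outside its range is refused whole. "jaw" is the finger opening in mm, from 0 to 85.4, set as the call begins (left out, the last holds). The fingers move at their own pace and stop on an object; the grip force is fixed at half the most. Time passes only in rows, so rows that do not move let the fingers close. It gives the time, the measured TCP pose, the force, the opening and the grip force at its end, in the units of the state.
- state(): the state, without advancing time (a new reading comes with each control period).
- vision.capture(name): name is "scene" or "top" or "wrist"; returns a dict with "image" (384x512x3 uint8, red, green, blue), "mtx" (3x3 intrinsics, pixels), "R" (3x3) and "t" (3): a world point X has camera coordinates R X + t; the wrist camera has in their place "mount" (4x4, takes a point from camera to tool coordinates, whose origin is the TCP and whose axes are the flange's). Camera axes: x right, y down, z forward; pixel columns grow to the right and rows downward; lengths in m; the calibration is good to about 2 mm. A picture is of the moment at which its call begins: read the wrist's pose just before it. There is no depth.
- ctrl.finish_job(): hands the job in; it is judged then, once.
The state is a dict: "time_s": time; "qpos": joint angles; "qvel": joint speeds; "joint_torque": joint torques, N m; "position": TCP position; "tcp_rot": TCP orientation; "contact_force": force on the tool from outside, world axes, zero at the start; "ft_torque": the same for the moment, N m; "gripper_width": finger opening in m; "finger_force": force on a finger pad.
Only numpy, scipy, OpenCV 4.12 (cv2) and the standard library are available. Lean on these libraries where they do the work, as an engineer would, in place of code of your own. Each camera call takes 0.05 s, during which the arm holds its last target. There are 200 camera calls.

TASK

Make the flask shaker ready for storage: slide its platform fully home towards the yoke so that the eye of its tab lies between the yoke's two ears, then take the transit pin with the flat-sided handle from the pin rack and drop it down through both ears and the eye until its collar rests on the upper ear. Let go of it there, standing upright, with the platform still home.

Things in the scene. Friction and masses are not known exactly. Their poses are not given: they have to be found in the camera images.
- platform (a joint): slide of the shaker's aluminium platform, in m: 0 = fully home against its stop (tab's eye in line with the yoke's holes), growing to 0.08 as it is drawn away from the yoke; starts 0.04 to 0.07. It moves along the y axis of yoke_hole, +y is the way home. Stiff (about 3 N), no spring, stays where left.
- platform_grip (a point): centre of the upright black grip block on the platform, 60 (its x) by 16 (its y, the sliding direction) by 46 mm tall, 127 mm above the table; the platform's top is 23 mm below this point. Pinch it across its 16 mm and draw, or push it. It moves with the platform; with the platform home it is 220 mm from the yoke's hole, in -y.
- yoke_hole (a point): centre of the 26 mm hole in the upper ear of the steel yoke on the white and blue shaker (380 by 220 mm), at the ear's top face, 120 mm above the table and the yoke's highest part. z up, y along the slide, away from the platform. Ears 60 by 66 mm, 8 mm thick; lower ear's top 32 mm down, 25 mm free below it; the platform's tab (8 mm thick, eye 28 mm) goes midway between.
- pin_handle (a point): centre of the flat-sided black handle of the transit pin: 32 (x) by 14 (y, grip across it) by 40 mm tall; z up. 26 mm below it the underside of a 40 mm collar, then a 14 mm steel shank, 58 mm long, nose tapered; 150 g. It hangs by the collar in one of 3 holes, 60 mm apart, of a rack 80 mm high, beside a short and a slim round-headed pin. Seated in the yoke it is 26 mm above yoke_hole.
Not all that is in view belongs to the job. What is shaped like the part that bears pin_handle but blue or turquoise is not meant.

How it is judged:
On the way:
1. the platform is slid home (value of joint platform below 0.007 m), for 0.1 s.
At the end, for the whole second after the job is handed in: The platform is within 8 mm of fully home; the transit pin stands in the yoke through both ears and the eye, its collar down on the upper ear (handle centre 21 to 31 mm above the ear's top, within 10 mm of the hole's axis), upright within 10 degrees, and let go (value of joint platform below 0.008 m and horizontal distance between pin_handle and yoke_hole below 0.01 m and z of pin_handle in the frame of yoke_hole between 0.021 and 0.031 m and angle between pin_handle's own z axis and vertical below 0.175 rad); the robot touches nothing.
It also fails if it takes over 56 s, if anything falls off the work surface, if the arm or the gripper's body presses on something with over 40 N, if the wrist force passes 120 N, or if a joint passes its speed limit or range.

## Working session

There is one attempt and no reset: what is moved stays moved. The work goes in short steps, Python scripts to look and compute and a tool call to move; the robot and the scene stay as the last step left them, time stands still between calls to the robot, and variables do not carry over. Pictures are saved under pics/ and viewed, at most 10 in all, crops included, and the job is handed in when it is done.

Besides the shell and the picture viewer there is one more tool, called after ">>>" in YAML: its name, and indented under it one key for each argument. carry_out: Moves the arm, as the interface text tells. Its arguments: {"type":"object","properties":{"series":{"type":"array"},"jaw":{"type":"number"}},"required":["series"]}

```bash
mkdir -p pics; cat > h.py <<'E'
import numpy as np, cv2, json
from plant import state, vision, ctrl
def shot(n, f):
    s=state(); c=vision.capture(n)
    cv2.imwrite('pics/'+f+'.png', c['image'][:,:,::-1])
    d={k:np.array(v).tolist() for k,v in c.items() if k!='image'}
    d['p']=np.array(s['position']).tolist(); d['r']=np.array(s['tcp_rot']).tolist()
    json.dump(d,open('pics/'+f+'.json','w')); return d
def cam(f):
    d=json.load(open('pics/'+f+'.json')); K=np.array(d['mtx'])
    if 'mount' in d:
        T=np.eye(4);T[:3,:3]=d['r'];T[:3,3]=d['p']; W=np.linalg.inv(T@np.array(d['mount']))
        return K,W[:3,:3],W[:3,3]
    return K,np.array(d['R']),np.array(d['t'])
def tri(*obs):
    A=[]
    for f,(u,v) in obs:
        K,R,t=cam(f);P=K@np.c_[R,t]; A+= [u*P[2]-P[0], v*P[2]-P[1]]
    A=np.array(A); X=np.linalg.lstsq(A[:,:3],-A[:,3],rcond=None)[0]
    return X,[ (proj(f,X)-np.array(o)).round(1).tolist() for f,o in obs]
def proj(f,X):
    K,R,t=cam(f);x=K@(R@X+t);return x[:2]/x[2]
def atz(f,uv,z):
    K,R,t=cam(f);d=R.T@np.linalg.inv(K)@np.array([*uv,1.]);c=-R.T@t
    return c+d*(z-c[2])/d[2]
E
python3 - <<'E'
from h import *
for n in ['scene','top','wrist']: d=shot(n,n+'0')
s=state();print(s['time_s'],np.round(s['tcp_rot'],3),s['gripper_width'],ctrl.pinch_z,d['mount'])
a=[cv2.imread(f'pics/{n}0.png') for n in ['scene','top']]
for n in ['scene','top']:
    cv2.imwrite(f'pics/{n}0b.png',cv2.resize(cv2.imread(f'pics/{n}0.png'),(800,600),interpolation=cv2.INTER_CUBIC))
E
```

```text
0.15 [[-0.921  0.389 -0.001]
 [ 0.389  0.921 -0.002]
 [-0.    -0.002 -1.   ]] 0.08528129931457637 -0.0187 [[-0.0003476397094369297, -0.9446842938526168, -0.3279808898317332, 0.08323224882919232], [0.9999999395532363, -0.0003304881732360687, -0.00010803282435514056, -0.00015816320814199258], [-6.336892747974038e-06, -0.32798090756284953, 0.9446843516403209, -0.14190641792017689], [0.0, 0.0, 0.0, 1.0]]
```

View pics/scene0b.png

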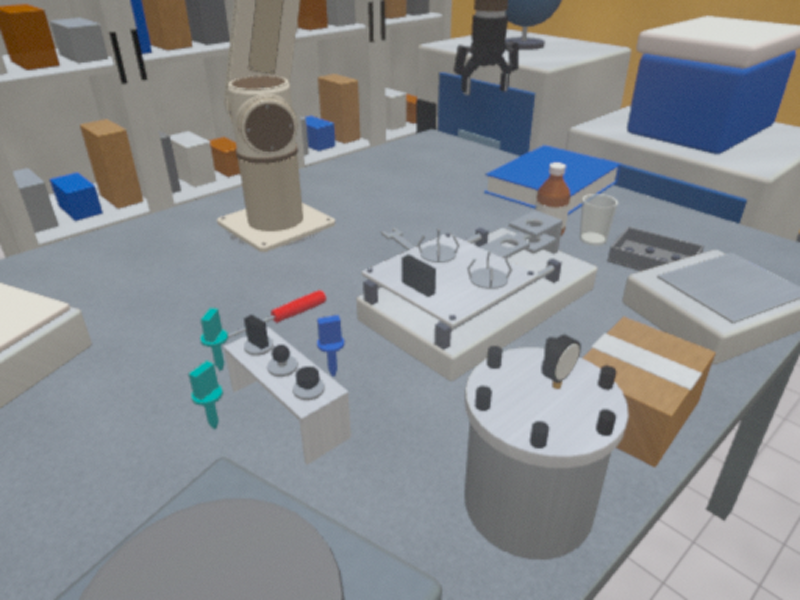

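View pics/top0b.png

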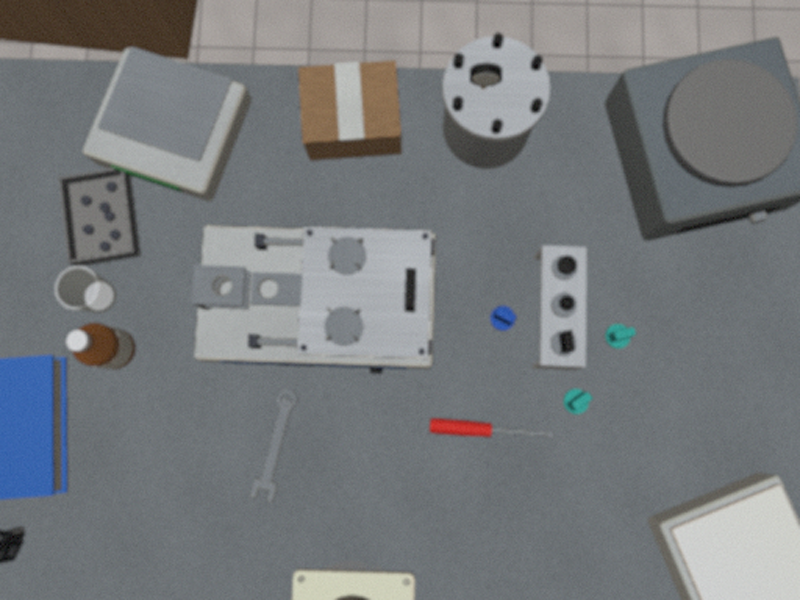

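The candidates (800x600 pixels) are the black flat handle in the rack at scene (257,332) / top (566,342), two teal pins at scene (211,330) and (205,385), a blue one at (330,335), and round-headed pins at (281,357) and (307,380). The black flat-sided one in the rack fits the description. I'll confirm it in an enlarged crop and read off the block and hole in the same picture.

```bash
python3 - <<'E'
from h import *
s,t=[cv2.imread(f'pics/{n}0.png') for n in ['scene','top']]
def c(im,x,y,w=66,h=50,k=6):
    o=cv2.resize(im[y:y+h,x:x+w],None,fx=k,fy=k,interpolation=cv2.INTER_CUBIC)
    for i in range(0,w,10): cv2.putText(o,str(x+i),(i*k,8),0,.3,(0,0,255)); cv2.line(o,(i*k,10),(i*k,14),(0,0,255))
    for i in range(0,h,10): cv2.putText(o,str(y+i),(0,i*k+4),0,.3,(0,0,255)); cv2.line(o,(20,i*k),(24,i*k),(0,0,255))
    return o
o=np.vstack([np.hstack([c(s,140,190),c(t,330,190)]),np.hstack([c(s,310,120),c(t,115,160)])])
cv2.imwrite('pics/c1.png',o)
o=np.hstack([c(s,240,150),c(t,235,160)])
cv2.imwrite('pics/c2.png',o)
E
```

```text
(no output)
```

View pics/c1.png

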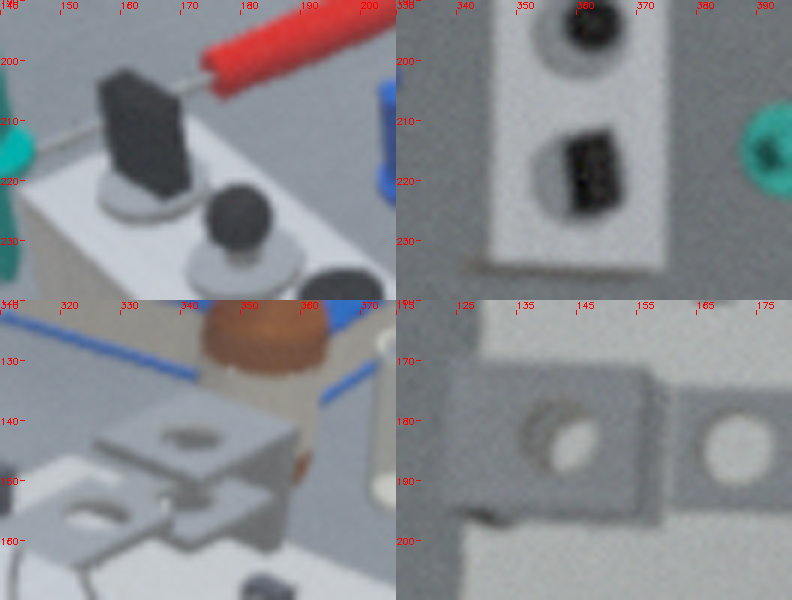

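View pics/c2.png

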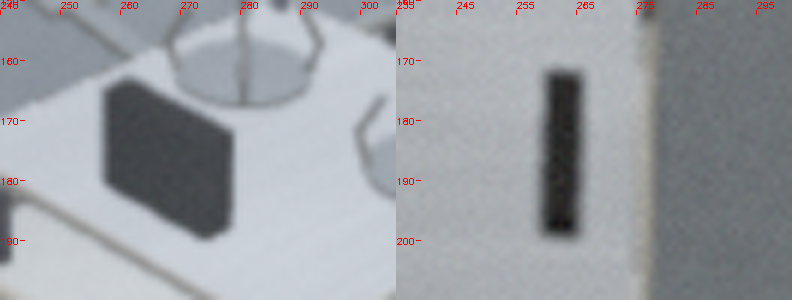

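The black flat-sided handle with its grey collar in the rack, at scene (164,212) / top (363,219), is confirmed as the transit pin. The upper ear's hole is at scene (342,143) / top (142,183), and the grip block is at scene (268,176) / top (263,186). The tab eye, at top (172,185), is still outside the yoke.

```bash
python3 - <<'E'
from h import *
for n,a,b in [('hole',(342.2,142.9),(142,183)),('pin',(164.2,212.2),(363,218.8)),('block',(268,176.3),(262.7,185.8))]:
    X,e=tri(('scene0',a),('top0',b)); print(n,X.round(4),e, proj('wrist0',X).round(0))
# yaw from edges: block long edges in top at z .15, shaker front edges
for n,a,b,z in [('blockL',(260,172),(259.2,198.5),.15),('blockR',(266,172),(265.5,199),.15),('pinR',(365.7,211.3),(367.8,224.2),.126),('pinL',(358.2,213),(359.5,225.8),.126),('earfront',(158,171),(160,196),.12),('rackL',(346,190),(346,234),.08),('shaker',(131,145),(277.5,148),.06),('shakerb',(125,230),(276,234),.06)]:
    A,B=atz(n and 'top0',a,z),atz('top0',b,z); d=B-A; print(n,A.round(3),B.round(3),np.degrees(np.arctan2(d[1],d[0])).round(1))
E
```

```text
hole [0.5326 0.2093 0.1177] [[-1.0, 0.2], [-0.5, -0.6]] [173. 511.]
pin [ 0.4605 -0.3187  0.1072] [[-1.2, 0.0], [-0.6, -0.4]] [-191.  565.]
block [ 0.5309 -0.0787  0.1273] [[-1.0, 0.1], [-0.5, -0.4]] [-28. 574.]
blockL [ 0.558 -0.073  0.15 ] [ 0.496 -0.073  0.15 ] 179.8
blockR [ 0.559 -0.087  0.15 ] [ 0.495 -0.087  0.15 ] -179.7
pinR [ 0.475 -0.323  0.126] [ 0.445 -0.327  0.126] -171.2
pinL [ 0.471 -0.305  0.126] [ 0.441 -0.308  0.126] -174.5
earfront [0.561 0.171 0.12 ] [0.501 0.163 0.12 ] -172.3
rackL [ 0.532 -0.284  0.08 ] [ 0.424 -0.284  0.08 ] 179.9
shaker [0.638 0.257 0.06 ] [ 0.639 -0.115  0.06 ] -89.8
shakerb [0.422 0.258 0.06 ] [ 0.422 -0.115  0.06 ] -90.1
```

View pics/wrist0.png

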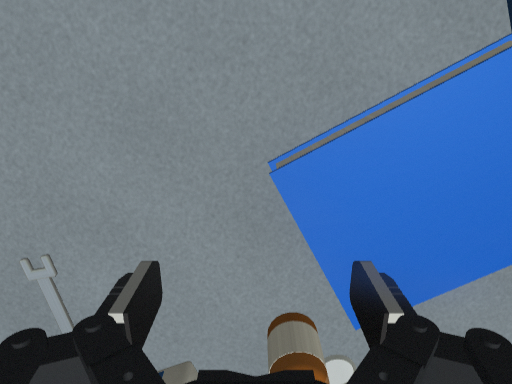

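>>> carry_out:
  series: [0,0,-8,-5.7,0,0,-8,-5.7,0,0,-8,-5.7,0,0,-8,-5.8,0,0,0,0]
  jaw: 50

```text
time_s: 0.57
position: [0.1949, 0.4612, 0.2646]
tcp_rot: [[-1.0, -0.001, 0.001], [-0.001, 1.0, 0.002], [-0.001, 0.002, -1.0]]
contact_force: [-0.1, 1.1, 0.5]
gripper_width: 0.0499
finger_force: 0.0
```

```bash
python3 - <<'E'
from h import *
s=state();print(s['time_s'],np.round(s['tcp_rot'],3),np.round(s['position'],4),np.round(s['qpos'],3))
E
```

```text
0.5667 [[-1.    -0.001  0.001]
 [-0.001  1.     0.002]
 [-0.001  0.002 -1.   ]] [0.1949 0.4612 0.2646] [ 1.171  0.228  0.075  1.416 -0.     1.17 ]
```

>>> carry_out:
  series: [-21,-34,0,0,-21,-34,0,0,-21,-34,0,0,-21,-34,0,0,-21,-34,0,0]

```text
time_s: 0.98
position: [0.2998, 0.2888, 0.2626]
tcp_rot: [[-1.0, 0.002, -0.0], [0.002, 1.0, -0.001], [0.0, -0.001, -1.0]]
contact_force: [1.8, 1.1, -0.8]
gripper_width: 0.0502
finger_force: 0.0
```

>>> carry_out:
  series: [-21,-34,0,0,-21,-34,0,0,-21,-34,0,0,-21,-34,0,0,-21,-34,0,0]

```text
time_s: 1.4
position: [0.4049, 0.1186, 0.2629]
tcp_rot: [[-1.0, 0.003, -0.0], [0.003, 1.0, 0.0], [0.0, 0.0, -1.0]]
contact_force: [0.7, 0.6, -0.1]
gripper_width: 0.0499
finger_force: 0.0
```

>>> carry_out:
  series: [-21,-34,0,0,-21,-34,0,0,-21,-34,0,0,-5,-34,0,0,0,0,0,0]

```text
time_s: 1.82
position: [0.4734, -0.0208, 0.2621]
tcp_rot: [[-1.0, 0.01, -0.001], [0.01, 1.0, -0.002], [0.001, -0.002, -1.0]]
contact_force: [0.1, 0.3, 0.4]
gripper_width: 0.0501
finger_force: 0.0
```

```bash
python3 - <<'E'
from h import *
d=shot('wrist','wrist1');print(np.round(d['p'],4),proj('wrist1',np.array([.531,-.079,.127])),proj('wrist1',np.array([.4605,-.3187,.107])))
E
```

```text
[ 0.4734 -0.0208  0.2621] [194.27711258 240.73086509] [-69.0015243  163.64745734]
```

View pics/wrist1.png

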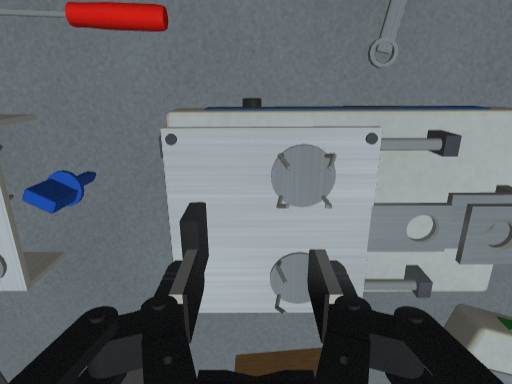

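The block's top edge spans (181–207, 203), in line with its projected x of 194. The tab eye is at (421,228) and the yoke hole at (497,233). Next I move over the block, descend and pinch it.

>>> carry_out:
  series: [-29,-29,0,-0.6,-29,-29,0,0,0,0,30,0,0,0,30,0,0,0,20,0]

```text
time_s: 2.28
position: [0.5299, -0.0724, 0.1802]
tcp_rot: [[-1.0, -0.009, -0.003], [-0.009, 1.0, 0.001], [0.003, 0.001, -1.0]]
contact_force: [-0.9, 0.8, -1.1]
gripper_width: 0.0497
finger_force: 0.0
```

>>> carry_out:
  series: [0,0,0,0,0,0,0,0]

```text
time_s: 2.45
position: [0.5296, -0.072, 0.1822]
tcp_rot: [[-1.0, -0.01, -0.004], [-0.01, 1.0, 0.001], [0.004, 0.001, -1.0]]
contact_force: [0.5, -0.2, 0.6]
gripper_width: 0.0502
finger_force: 0.0
```

>>> carry_out:
  series: [-1,-7,20,0.5,0,0,20,0,0,0,15,0,0,0,11,0,0,0,0,0]

```text
time_s: 2.87
position: [0.5315, -0.0794, 0.1171]
tcp_rot: [[-1.0, -0.002, -0.001], [-0.002, 1.0, 0.0], [0.001, 0.0, -1.0]]
contact_force: [-0.1, 0.3, 0.2]
gripper_width: 0.0501
finger_force: 0.0
```

>>> carry_out:
  series: [0,0,0,0,0,0,0,0,0,0,0,0,0,0,0,0,0,0,0,0]
  jaw: 5

```text
time_s: 3.28
position: [0.5334, -0.0796, 0.1195]
tcp_rot: [[-1.0, -0.001, 0.004], [-0.001, 1.0, 0.001], [-0.004, 0.001, -1.0]]
contact_force: [-1.2, 2.9, 5.6]
gripper_width: 0.0149
finger_force: 60.7
```

>>> carry_out:
  series: [0,12,-1,0,0,14,-1,0,0,14,0,0,0,12,0,0,0,6,0,0]

```text
time_s: 3.7
position: [0.5337, -0.022, 0.1196]
tcp_rot: [[-1.0, -0.001, 0.004], [-0.001, 1.0, -0.002], [-0.004, -0.002, -1.0]]
contact_force: [5.5, -3.9, -5.8]
gripper_width: 0.015
finger_force: 59.6
```

>>> carry_out:
  series: [0,2,0,0,0,2,0,0,0,2,0,0,0,1,0,0]

```text
time_s: 4.03
position: [0.5337, -0.0159, 0.1196]
tcp_rot: [[-1.0, -0.001, 0.004], [-0.001, 1.0, -0.002], [-0.004, -0.002, -1.0]]
contact_force: [4.7, -3.3, -5.6]
gripper_width: 0.0148
finger_force: 59.6
```

>>> carry_out:
  series: [0,1.5,0,0,0,1.5,0,0,0,1,0,0]

```text
time_s: 4.28
position: [0.5337, -0.0121, 0.1196]
tcp_rot: [[-1.0, -0.0, 0.004], [-0.0, 1.0, -0.002], [-0.004, -0.002, -1.0]]
contact_force: [5.0, -1.7, -6.7]
gripper_width: 0.015
finger_force: 59.6
```

>>> carry_out:
  series: [0,1,0,0,0,1,0,0,0,0,0,0]

```text
time_s: 4.53
position: [0.5338, -0.0108, 0.1196]
tcp_rot: [[-1.0, 0.0, 0.004], [0.0, 1.0, -0.003], [-0.004, -0.003, -1.0]]
contact_force: [4.1, -4.5, -5.2]
gripper_width: 0.0153
finger_force: 59.6
```

>>> carry_out:
  series: [0,1.5,0,0,0,1.5,0,0,0,0,0,0]

```text
time_s: 4.78
position: [0.5338, -0.0108, 0.1196]
tcp_rot: [[-1.0, 0.002, 0.004], [0.002, 1.0, -0.009], [-0.004, -0.009, -1.0]]
contact_force: [4.4, -14.8, -5.0]
gripper_width: 0.0149
finger_force: 59.6
```

>>> carry_out:
  series: [0,1.5,0,0,0,0,0,0]

```text
time_s: 4.95
position: [0.5338, -0.0108, 0.1197]
tcp_rot: [[-1.0, 0.003, 0.004], [0.003, 1.0, -0.012], [-0.004, -0.012, -1.0]]
contact_force: [5.1, -18.9, -5.2]
gripper_width: 0.0152
finger_force: 59.7
```

The platform stopped firmly at home: the reaction rose to 19 N at y = -0.0108, which agrees with the hole at y = 0.209. I release it, lift and go to look at the pin.

>>> carry_out:
  series: [0,-3.5,0,0,0,0,0,0]

```text
time_s: 5.12
position: [0.5338, -0.0108, 0.1196]
tcp_rot: [[-1.0, 0.001, 0.004], [0.001, 1.0, -0.004], [-0.004, -0.004, -1.0]]
contact_force: [5.7, -6.4, -6.8]
gripper_width: 0.0152
finger_force: 60.0
```

>>> carry_out:
  series: [0,0,0,0,0,0,0,0,0,0,-10,0,0,0,-30,0,0,0,-40,0]
  jaw: 50

```text
time_s: 5.53
position: [0.5291, -0.0077, 0.198]
tcp_rot: [[-1.0, -0.002, -0.007], [-0.002, 1.0, 0.0], [0.007, 0.0, -1.0]]
contact_force: [1.1, 0.4, 0.7]
gripper_width: 0.0502
finger_force: 0.0
```

>>> carry_out:
  series: [0,0,-40,0,20,-35,0,0,20,-35,0,0,20,-35,0,0,20,-35,0,0]

```text
time_s: 5.95
position: [0.4514, -0.1488, 0.241]
tcp_rot: [[-1.0, -0.004, 0.002], [-0.004, 1.0, -0.001], [-0.002, -0.001, -1.0]]
contact_force: [1.1, 0.1, 0.3]
gripper_width: 0.0495
finger_force: 0.0
```

>>> carry_out:
  series: [20,-35,0,0,10,-35,0,0,10,-35,0,0,0,0,0,0,0,0,0,0]

```text
time_s: 6.37
position: [0.4116, -0.2547, 0.2403]
tcp_rot: [[-1.0, 0.002, 0.001], [0.002, 1.0, -0.0], [-0.001, -0.0, -1.0]]
contact_force: [-1.0, 0.3, 0.6]
gripper_width: 0.0497
finger_force: 0.0
```

```bash
python3 - <<'E'
from h import *
d=shot('wrist','wrist2');print(np.round(d['p'],4),np.round(d['r'],3),proj('wrist2',np.array([.4605,-.3187,.107])),proj('wrist2',np.array([.5326,.2093,.118])))
E
```

```text
[ 0.4116 -0.2547  0.2403] [[-1.     0.002  0.001]
 [ 0.002  1.    -0.   ]
 [-0.001 -0.    -1.   ]] [186.02461621 232.31803373] [746.3963956  305.25557526]
```

>>> carry_out:
  series: [15,-33,0,0,0,-33,0,0,0,0,0,0,0,0,0,0]

```text
time_s: 6.75
position: [0.398, -0.319, 0.2395]
tcp_rot: [[-1.0, -0.002, 0.0], [-0.002, 1.0, 0.001], [-0.0, 0.001, -1.0]]
contact_force: [0.3, 0.9, -0.2]
gripper_width: 0.0504
finger_force: 0.0
```

```bash
python3 - <<'E'
from h import *
d=shot('wrist','wrist3');print(np.round(d['p'],4),np.round(d['r'],3))
o=[]
for f in ['wrist2','wrist3']:
    u,v=proj(f,np.array([.4605,-.3187,.107])).round().astype(int); print(u,v)
    im=cv2.imread(f'pics/{f}.png'); x,y,k=u-65,v-75,6
    c=cv2.resize(im[y:y+100,x:x+66*2],None,fx=k/2,fy=k/2,interpolation=cv2.INTER_CUBIC); k=3
    for i in range(0,132,20): cv2.putText(c,str(x+i),(i*k,8),0,.3,(0,0,255)); cv2.line(c,(i*k,10),(i*k,14),(0,0,255))
    for i in range(0,100,20): cv2.putText(c,str(y+i),(0,i*k+4),0,.3,(0,0,255)); cv2.line(c,(20,i*k),(24,i*k),(0,0,255))
    o.append(c)
cv2.imwrite('pics/c3.png',np.hstack(o))
E
```

```text
[ 0.398  -0.319   0.2395] [[-1.    -0.002  0.   ]
 [-0.002  1.     0.001]
 [-0.     0.001 -1.   ]]
186 232
256 246
```

View pics/c3.png

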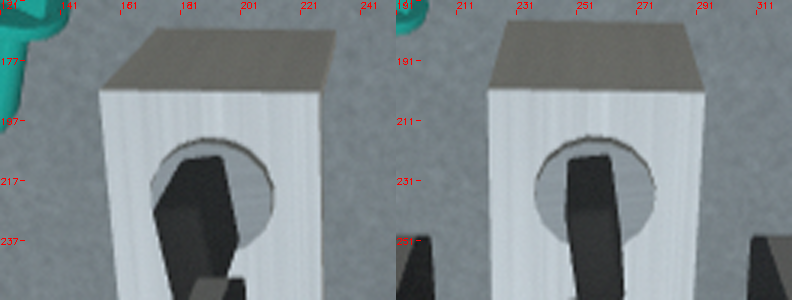

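The crop cuts the handle off: in wrist3 only its near-end face at (251–265, 222–238) shows. I'll back off along X and take two views.

>>> carry_out:
  series: [30,20,0,0,30,20,0,0,0,0,0,0,0,0,0,0]

```text
time_s: 7.13
position: [0.3363, -0.2767, 0.2395]
tcp_rot: [[-1.0, -0.004, -0.0], [-0.004, 1.0, 0.001], [0.0, 0.001, -1.0]]
contact_force: [0.7, -0.6, -0.1]
gripper_width: 0.0502
finger_force: 0.0
```

```bash
python3 - <<'E'
from h import *
d=shot('wrist','wrist4');print(np.round(d['p'],4))
E
```

```text
[ 0.3363 -0.2767  0.2395]
```

>>> carry_out:
  series: [0,-40,0,0,0,-40,0,0,0,0,0,0,0,0,0,0]

```text
time_s: 7.52
position: [0.3387, -0.3611, 0.239]
tcp_rot: [[-1.0, -0.001, 0.001], [-0.001, 1.0, -0.0], [-0.001, -0.0, -1.0]]
contact_force: [0.6, -0.4, -0.4]
gripper_width: 0.0498
finger_force: 0.0
```

```bash
python3 - <<'E'
from h import *
d=shot('wrist','wrist5');print(np.round(d['p'],4),np.round(d['r'],3))
o=[]
for f in ['wrist4','wrist5']:
    u,v=proj(f,np.array([.4605,-.3187,.107])).round().astype(int); print(u,v)
    im=cv2.imread(f'pics/{f}.png'); x,y,k=u-40,v-55,5
    c=cv2.resize(im[y:y+110,x:x+80],None,fx=k,fy=k,interpolation=cv2.INTER_CUBIC)
    for i in range(0,80,10): cv2.putText(c,str(x+i),(i*k,8),0,.3,(0,0,255)); cv2.line(c,(i*k,10),(i*k,14),(0,0,255))
    for i in range(0,110,10): cv2.putText(c,str(y+i),(0,i*k+4),0,.3,(0,0,255)); cv2.line(c,(20,i*k),(24,i*k),(0,0,255))
    o.append(c)
cv2.imwrite('pics/c4.png',np.hstack(o))
E
```

```text
[ 0.3387 -0.3611  0.239 ] [[-1.    -0.001  0.001]
 [-0.001  1.    -0.   ]
 [-0.001 -0.    -1.   ]]
213 302
300 301
```

View pics/c4.png

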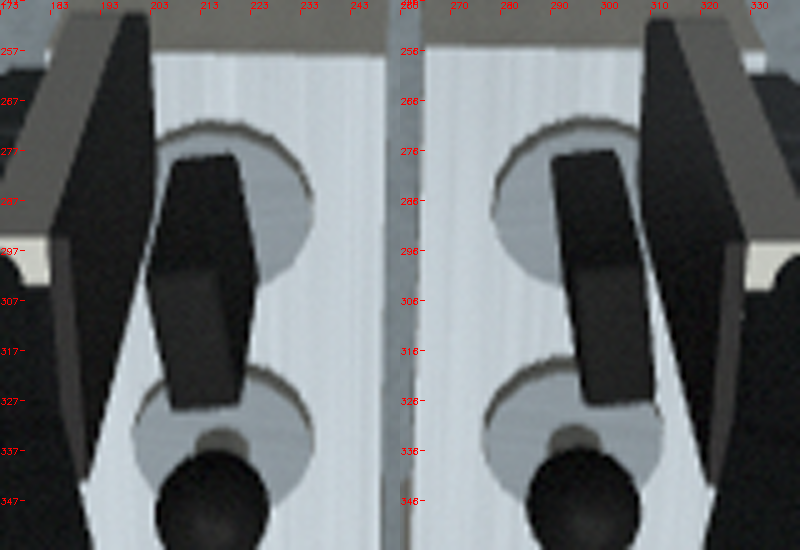

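Both views show the handle's top face. In the left view its corners are about (202,303), (217,301), (221,328) and (207,329); in the right view (292,300), (307,299), (311,326) and (297,327).

```bash
python3 - <<'E'
from h import *
L=[(202.4,303),(216.6,301),(221,328),(207.4,329)];R=[(292.4,300.4),(306.6,299),(311,326.4),(297,327)]
P=[]
for a,b in zip(L,R):
    X,e=tri(('wrist4',a),('wrist5',b)); P.append(X); print(X.round(4),e)
P=np.array(P);print('c',P.mean(0)); d=P[2]+P[3]-P[0]-P[1];print(np.degrees(np.arctan2(d[1],d[0])), np.linalg.norm(d/2))
d=P[1]+P[2]-P[0]-P[3];print(np.degrees(np.arctan2(d[1],d[0])),np.linalg.norm(d/2))
for f,Q in (('wrist4',L),('wrist5',R)): print(f,np.mean([atz(f,q,.126) for q in Q],axis=0))
print(state()['qpos'])
E
```

```text
[ 0.4531 -0.3271  0.1171] [[-0.0, -0.3], [0.0, 0.3]]
[ 0.4517 -0.3137  0.1164] [[-0.0, -0.0], [0.0, 0.0]]
[ 0.4762 -0.3095  0.1245] [[0.0, 0.1], [-0.0, -0.1]]
[ 0.4778 -0.3225  0.1238] [[-0.0, -0.1], [0.0, 0.1]]
c [ 0.46472025 -0.31818024  0.12044809]
10.103563792500625 0.026042148100419733
96.55589080042763 0.013295949380275587
wrist4 [ 0.4605139  -0.31730401  0.126     ]
wrist5 [ 0.4603783  -0.31907496  0.126     ]
[-8.16527879e-01  2.25560807e-01  5.74430018e-03  1.35121403e+00
  4.61143490e-04 -8.18091758e-01]
```

>>> carry_out:
  series: [-35,12,0,0,-35,12,0,0,-35,12,0,0,-17,7,0,0,0,0,0,0]

```text
time_s: 7.98
position: [0.4634, -0.3132, 0.2391]
tcp_rot: [[-1.0, -0.008, 0.002], [-0.008, 1.0, 0.001], [-0.002, 0.001, -1.0]]
contact_force: [-0.7, -0.6, 0.7]
gripper_width: 0.05
finger_force: 0.0
```

>>> carry_out:
  series: [0,0,0,-4,0,0,20,-3.5,0,0,30,0,0,0,20,0,0,0,0,0]

```text
time_s: 8.4
position: [0.4564, -0.3136, 0.1651]
tcp_rot: [[-0.991, -0.133, -0.007], [-0.133, 0.991, 0.005], [0.007, 0.006, -1.0]]
contact_force: [-1.5, 1.9, -0.7]
gripper_width: 0.0498
finger_force: 0.0
```

>>> carry_out:
  series: [-4,-5,15,0,0,0,10,0,0,0,0,0,0,0,0,0]

```text
time_s: 8.73
position: [0.4637, -0.3203, 0.1447]
tcp_rot: [[-0.991, -0.132, -0.001], [-0.132, 0.991, 0.0], [0.0, 0.0, -1.0]]
contact_force: [0.7, -0.6, -0.8]
gripper_width: 0.0503
finger_force: 0.0
```

>>> carry_out:
  series: [2,2.5,15,0,0,0,15,0,0,0,12,0,0,0,8,0,0,0,0,0]

```text
time_s: 9.15
position: [0.4609, -0.3179, 0.0936]
tcp_rot: [[-0.991, -0.132, -0.002], [-0.132, 0.991, 0.001], [0.002, 0.001, -1.0]]
contact_force: [-0.1, -0.0, -0.4]
gripper_width: 0.0496
finger_force: 0.0
```

>>> carry_out:
  series: [0,0,0,0,0,0,0,0]

```text
time_s: 9.32
position: [0.4623, -0.3189, 0.0955]
tcp_rot: [[-0.991, -0.132, 0.002], [-0.132, 0.991, -0.001], [-0.001, -0.001, -1.0]]
contact_force: [-0.5, -0.5, 0.1]
gripper_width: 0.0502
finger_force: 0.0
```

Now I close on the handle and lift it.

>>> carry_out:
  series: [0,0,0,0,0,0,0,0,0,0,0,0,0,0,0,0,0,0,0,0]
  jaw: 3

```text
time_s: 9.73
position: [0.4621, -0.3188, 0.0951]
tcp_rot: [[-0.991, -0.132, 0.001], [-0.132, 0.991, -0.001], [-0.001, -0.001, -1.0]]
contact_force: [-0.2, 0.7, 3.9]
gripper_width: 0.0132
finger_force: 59.0
```

>>> carry_out:
  series: [0,0,-10,0,0,0,-25,0,0,0,-35,0,0,0,-40,0,0,0,-15,0]

```text
time_s: 10.15
position: [0.4631, -0.3196, 0.2252]
tcp_rot: [[-0.991, -0.132, 0.006], [-0.132, 0.991, -0.004], [-0.005, -0.005, -1.0]]
contact_force: [1.1, -0.3, -1.1]
gripper_width: 0.013
finger_force: 58.8
```

>>> carry_out:
  series: [0,0,-20,4,0,0,-20,3.6,0,0,0,0,0,0,0,0]

```text
time_s: 10.48
position: [0.462, -0.3188, 0.2602]
tcp_rot: [[-1.0, -0.001, 0.002], [-0.001, 1.0, -0.001], [-0.002, -0.001, -1.0]]
contact_force: [-0.5, 0.3, -0.9]
gripper_width: 0.0133
finger_force: 58.7
```

>>> carry_out:
  series: [-5,20,0,0,-5,35,0,0,-5,38,0,0,-5,38,0,0,-5,38,0,0]

```text
time_s: 10.9
position: [0.4853, -0.1478, 0.2569]
tcp_rot: [[-1.0, -0.0, -0.004], [-0.0, 1.0, 0.001], [0.004, 0.001, -1.0]]
contact_force: [0.2, -0.7, -1.0]
gripper_width: 0.0132
finger_force: 58.7
```

>>> carry_out:
  series: [-5,38,0,0,-5,38,0,0,-5,38,0,0,-5,38,0,0,-5,38,0,0]

```text
time_s: 11.32
position: [0.5104, 0.0423, 0.2571]
tcp_rot: [[-1.0, -0.001, -0.004], [-0.001, 1.0, -0.0], [0.004, -0.0, -1.0]]
contact_force: [0.3, -0.1, -1.0]
gripper_width: 0.013
finger_force: 58.7
```

>>> carry_out:
  series: [-5,38,0,0,-5,38,0,0,-5,35,0,0,-5,30,0,0,0,10,0,0]

```text
time_s: 11.73
position: [0.5309, 0.1956, 0.2564]
tcp_rot: [[-1.0, -0.006, -0.004], [-0.006, 1.0, 0.0], [0.004, 0.0, -1.0]]
contact_force: [0.7, -0.6, -1.7]
gripper_width: 0.0133
finger_force: 58.8
```

>>> carry_out:
  series: [0,0,0,0,0,0,0,0]

```text
time_s: 11.9
position: [0.5307, 0.1913, 0.2574]
tcp_rot: [[-1.0, -0.002, -0.003], [-0.002, 1.0, -0.002], [0.003, -0.002, -1.0]]
contact_force: [-0.7, -0.4, -2.6]
gripper_width: 0.0133
finger_force: 58.8
```

```bash
python3 - <<'E'
from h import *
for n in ['wrist','scene','top']: d=shot(n,n+'6')
H=np.array([.5326,.2093,.118]);print([proj(n+'6',H).round(1) for n in ('wrist','scene','top')])
def crop(f,x,y,w,h,k):
    c=cv2.resize(cv2.imread(f'pics/{f}.png')[y:y+h,x:x+w],None,fx=k,fy=k,interpolation=cv2.INTER_CUBIC)
    for i in range(0,w,10): cv2.putText(c,str(x+i),(i*k,8),0,.3,(0,0,255)); cv2.line(c,(i*k,10),(i*k,14),(0,0,255))
    for i in range(0,h,10): cv2.putText(c,str(y+i),(0,i*k+4),0,.3,(0,0,255)); cv2.line(c,(20,i*k),(24,i*k),(0,0,255))
    return c
u,v=proj('wrist6',H).astype(int)
o=np.hstack([crop('scene6',300,60,80,120,5),crop('wrist6',min(u-60,432),max(0,min(v-60,264)),80,120,5)])
cv2.imwrite('pics/c6.png',o)
E
```

```text
[array([277.2, 181.5]), array([341.2, 143. ]), array([141.5, 182.4])]
```

View pics/c6.png

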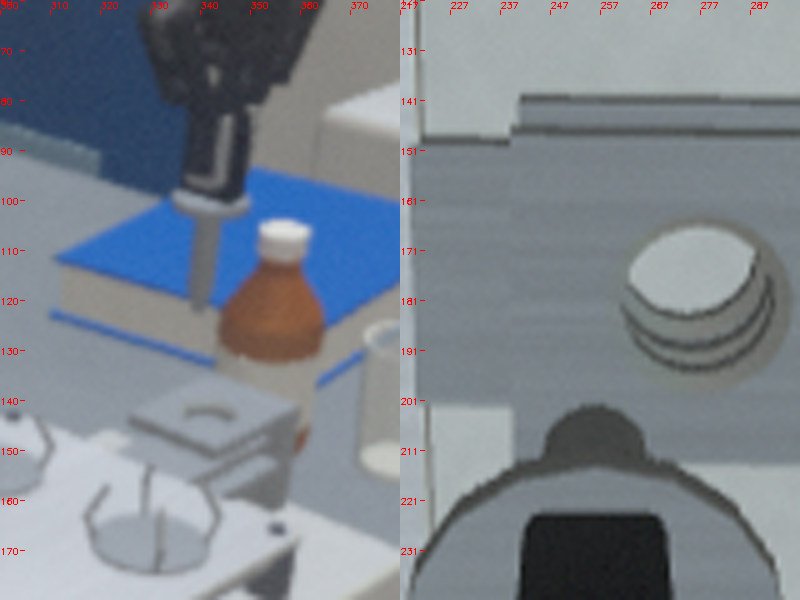

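In the wrist view the upper ear's hole is centred at about (278,182), with the eye and lower hole concentric behind it. The pin hangs straight: its shank end is at (256,202) and its collar is symmetric about x = 256. The scene view also shows the pin upright above the yoke. Next I work out the pin's offset in the tool and the remaining shift.

```bash
python3 - <<'E'
from h import *
d=json.load(open('pics/wrist6.json'));K=np.array(d['mtx']);M=np.linalg.inv(np.array(d['mount']))
def pt(x,y,z):
    c=M@[x,y,z,1];p=K@c[:3];return (p[:2]/p[2]).round(1)
a=np.linspace(0,2*np.pi,73)
for e in (-.004,-.002,0,.002,.004):
    r=[min(pt(e+rad*np.cos(t),rad*np.sin(t),z)[1] for t in a) for rad,z in ((.02,.0085),(.02,.0145),(.007,.055),(.004,.0725),(.007,.06))]
    h=[pt(e+.016,s*.007,-.0315) for s in(-1,1)]
    print(e,'collar top/under',r[:2],'shank',r[2:],'handle top -X edge',h,'handle bottom',pt(e+.016,0,.0085))
for z in (.118,.12): print('hole',atz('wrist6',(278.4,181.8),z).round(4))
# scene/top: pin collar underside predicted
s=state();R=np.array(d['r']);p=np.array(d['p'])
for q in ([0,0,.0145],[0,0,.0725]): print('scene',proj('scene6',p+R@q))
E
```

```text
-0.004 collar top/under [np.float64(223.3), np.float64(218.5)] shank [np.float64(212.0), np.float64(206.5), np.float64(209.1)] handle top -X edge [array([239.1, 275.8]), array([275.7, 275.8])] handle bottom [257.  230.7]
-0.002 collar top/under [np.float64(219.6), np.float64(214.8)] shank [np.float64(209.1), np.float64(203.7), np.float64(206.3)] handle top -X edge [array([239. , 271.3]), array([275.8, 271.3])] handle bottom [257. 227.]
0 collar top/under [np.float64(215.8), np.float64(211.2)] shank [np.float64(206.2), np.float64(201.0), np.float64(203.4)] handle top -X edge [array([239. , 266.7]), array([275.9, 266.7])] handle bottom [257.  223.3]
0.002 collar top/under [np.float64(212.0), np.float64(207.5)] shank [np.float64(203.2), np.float64(198.3), np.float64(200.5)] handle top -X edge [array([238.9, 262.1]), array([276. , 262.1])] handle bottom [257.  219.6]
0.004 collar top/under [np.float64(208.2), np.float64(203.8)] shank [np.float64(200.2), np.float64(195.5), np.float64(197.5)] handle top -X edge [array([238.8, 257.4]), array([276.1, 257.4])] handle bottom [257.  215.8]
hole [0.5329 0.2104 0.118 ]
hole [0.5323 0.2103 0.12  ]
scene [341.67609808 101.2991758 ]
scene [339.18919952 122.16112754]
```

>>> carry_out:
  series: [-2,10,0,0,0,9,0,0,0,0,20,0,0,0,20,0,0,0,10,0]

```text
time_s: 12.47
position: [0.5329, 0.2106, 0.2072]
tcp_rot: [[-1.0, 0.0, -0.002], [0.0, 1.0, -0.001], [0.002, -0.001, -1.0]]
contact_force: [-0.6, 0.9, -1.3]
gripper_width: 0.0131
finger_force: 58.9
```

>>> carry_out:
  series: [0,0,0,0,0,0,0,0]

```text
time_s: 12.63
position: [0.5334, 0.2105, 0.2091]
tcp_rot: [[-1.0, 0.0, -0.001], [0.0, 1.0, -0.0], [0.001, -0.0, -1.0]]
contact_force: [-0.1, 0.2, -0.6]
gripper_width: 0.0132
finger_force: 58.9
```

Aligned, so I lower the pin and watch the force.

>>> carry_out:
  series: [1,0,10,0,0,0,10,0,0,0,8,0,0,0,6,0,0,0,0,0]

```text
time_s: 13.05
position: [0.5316, 0.2101, 0.1734]
tcp_rot: [[-1.0, 0.0, -0.003], [0.0, 1.0, -0.001], [0.003, -0.001, -1.0]]
contact_force: [0.1, 0.2, -1.5]
gripper_width: 0.0131
finger_force: 58.9
```

>>> carry_out:
  series: [0,0,8,0,0,0,8,0,0,0,8,0,0,0,6,0,0,0,0,0]

```text
time_s: 13.47
position: [0.5316, 0.2101, 0.1433]
tcp_rot: [[-1.0, 0.0, -0.003], [0.0, 1.0, -0.001], [0.003, -0.001, -1.0]]
contact_force: [-0.9, -0.4, -1.8]
gripper_width: 0.0132
finger_force: 58.9
```

>>> carry_out:
  series: [0,0,3,0,0,0,2,0,0,0,1,0,0,0,0,0]

```text
time_s: 13.8
position: [0.5327, 0.2105, 0.1393]
tcp_rot: [[-1.0, 0.0, 0.0], [0.0, 1.0, 0.0], [-0.0, 0.0, -1.0]]
contact_force: [-0.6, 0.1, -1.8]
gripper_width: 0.0127
finger_force: 58.9
```

>>> carry_out:
  series: [0,0,1.5,0,0,0,1,0,0,0,0,0]

```text
time_s: 14.05
position: [0.5327, 0.2105, 0.1367]
tcp_rot: [[-1.0, 0.0, -0.0], [0.0, 1.0, -0.0], [0.0, -0.0, -1.0]]
contact_force: [-0.4, -0.6, -1.1]
gripper_width: 0.013
finger_force: 58.9
```

>>> carry_out:
  series: [0,0,1,0,0,0,1,0,0,0,0,0]

```text
time_s: 14.3
position: [0.5328, 0.2106, 0.1351]
tcp_rot: [[-1.0, 0.0, 0.0], [0.0, 1.0, 0.0], [-0.0, 0.0, -1.0]]
contact_force: [-0.2, -0.2, 0.3]
gripper_width: 0.013
finger_force: 59.2
```

>>> carry_out:
  series: [0,0,1,0,0,0,0,0]

```text
time_s: 14.47
position: [0.5328, 0.2106, 0.1351]
tcp_rot: [[-1.0, 0.0, 0.001], [0.0, 1.0, 0.0], [-0.001, 0.0, -1.0]]
contact_force: [-1.5, -0.5, 5.7]
gripper_width: 0.013
finger_force: 60.0
```

The collar is seated: the reaction jumped to 5.7 N at TCP z = 0.135, where it was expected. I release it and lift straight up.

>>> carry_out:
  series: [0,0,-1,0,0,0,0,0,0,0,0,0,0,0,0,0]
  jaw: 45

```text
time_s: 14.8
position: [0.5327, 0.2105, 0.1346]
tcp_rot: [[-1.0, 0.0, -0.0], [0.0, 1.0, -0.0], [0.0, -0.0, -1.0]]
contact_force: [-0.4, 0.1, 1.1]
gripper_width: 0.0452
finger_force: 0.0
```

>>> carry_out:
  series: [0,0,-5,0,0,0,-15,0,0,0,-30,0,0,0,-35,0,0,0,-35,0]

```text
time_s: 15.22
position: [0.5321, 0.2103, 0.2557]
tcp_rot: [[-1.0, 0.0, -0.002], [0.0, 1.0, -0.001], [0.002, -0.001, -1.0]]
contact_force: [0.3, -0.1, 1.4]
gripper_width: 0.0449
finger_force: 0.0
```

>>> carry_out:
  series: [40,0,0,0,30,0,0,0,0,0,0,0,0,0,0,0]

```text
time_s: 15.55
position: [0.4615, 0.2105, 0.2555]
tcp_rot: [[-1.0, -0.001, 0.0], [-0.001, 1.0, 0.0], [-0.0, 0.0, -1.0]]
contact_force: [0.3, 0.8, 0.1]
gripper_width: 0.045
finger_force: 0.0
```

```bash
python3 - <<'E'
from h import *
for n in ['wrist','scene']: d=shot(n,n+'7')
H=np.array([.5326,.2101,.146]);B=np.array([.533,-.0108,.127])
print(np.round(d['p'],3),[proj(n+'7',X).round(1) for n in ('wrist','scene') for X in (H,B)])
def crop(f,x,y,w,h,k): return cv2.resize(cv2.imread(f'pics/{f}.png')[y:y+h,x:x+w],None,fx=k,fy=k,interpolation=cv2.INTER_CUBIC)
cv2.imwrite('pics/c7.png',np.hstack([crop('scene7',270,80,100,150,4),crop('wrist7',155,150,200,234,2)[:600]][:1]+[cv2.resize(cv2.imread('pics/wrist7.png')[184:384,156:356],(390,600))]))
E
```

```text
[0.463 0.211 0.255] [array([255.8, 267.6]), array([ 14.9, 256.8]), array([342.5, 133.7]), array([287.5, 167. ])]
```

View pics/c7.png

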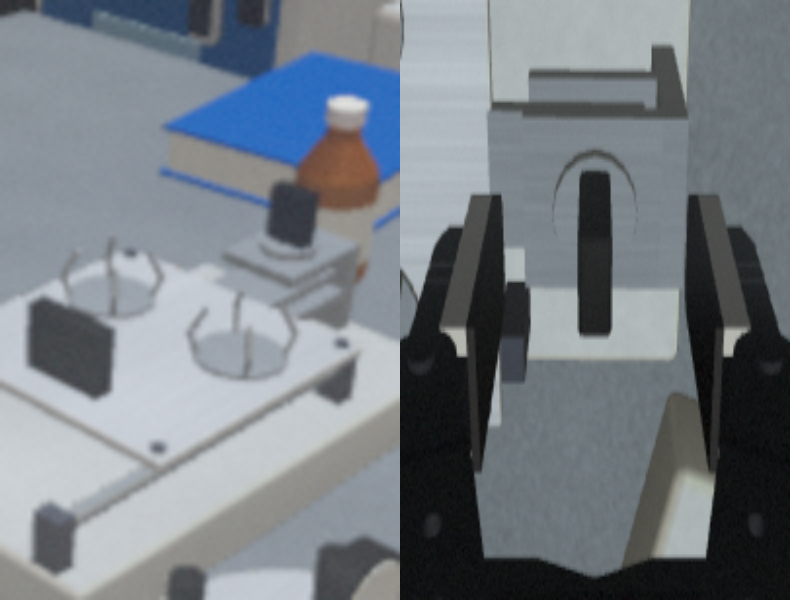

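The pin stands upright with its collar flat on the upper ear, handle at scene about (343,134) as predicted. The platform's tab is inside the yoke with the grip block at scene (287,167), its home position. The gripper is clear of everything.

```bash
python3 -c "
from plant import ctrl; print(ctrl.finish_job())"
```

```text
the job is handed in; nothing more can be done
None
```

I handed the job in at about 15.7 s of the 56 s: the platform is home against its stop, the transit pin stands upright through the yoke with its collar on the upper ear, and the gripper is clear; the judge's verdict was not shown.

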